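Cock the yellow-knobbed line thrower on the courtyard ledge

ROBOT

A 6-joint arm with a two-finger parallel gripper is mounted at the origin on the work surface. World frame = base frame: x ahead of the robot, y to its left, z up, the work surface at z = 0. Lengths are in mm, angles in rad, forces in N, time in s.
With the tool pointing down it reaches from about 350 to 950 mm from the base axis. Payload 17.4 kg.
Tool frame: the origin (TCP) lies at the very end of the fingers, on their centre line; the grasp point (between the pads) lies 19 mm behind it (arm.pinch_z is the distance from the TCP to the grasp point, in mm); z points along the fingers, x is the direction in which the jaws open and shut, and the axes are right-handed (so a half turn about z gives the same grasp; the last joint's range is limited). The gripper opens to 93 mm and grips with 3 to 60 N. Pads are 15 mm wide; open, the fingers measure 128 mm over their backs; the gripper's body (75 mm by 188 mm) begins 65 mm behind the grasp point.
Start: joints at [1.301, 0.116, 1.442, -0, 1.584, -0.038], TCP at [155.075, 656.951, 218.646] pointing down, gripper open.
Joint ranges: [-2.83, 2.83], [-0.83, 2.19], [0.07, 2.5], [-1.14, 4.28], [0.01, 3], [-2.97, 2.97]. Speed limits (rad/s): [1.89, 1.89, 2.22, 3.14, 3.14, 3.14].

INTERFACE

Orientations are given as a unit quaternion [w, x, y, z].
In Python, from rig import arm gives the robot as it stands.
- The arm moves only by the tool move_arm, never from a script. Its argument "targets" is a list of rows, each a list of 2 entries, a list of its own where there are three numbers: the shift along the tool's x, y, z in mm, then the turn about the tool's z in rad. In form: [[[tx, ty, tz], roll], ...]. A call has 1 to 5 rows; each row shifts and turns the pose as measured when the row begins, along the tool's axes as they then stand; what a row does not reach is not made up. A row lasts 1/8 s, in which the tool goes at most 62.5 mm and 10.7 degrees, less where a joint would pass 70% of its speed; a pose out of reach is approached as far as the arm can. A call is refused whole if a number of a shift passes 62.5 or a number of a turn 0.188, either way. A call with a gripper value outside its range is refused whole. "grip" is the finger opening in mm, from 0 to 93, set as the call begins (left out, the last holds). The fingers move at their own pace and stop on an object; "newtons" is the grip in N (left out, the last holds). Time passes only in rows, so rows that do not move let the fingers close. It gives the time, the measured TCP pose, the force and the opening at its end, in the units of the state.
- arm.sense(): the state, without advancing time (a new reading comes with each control period).
- arm.camera(name): name is "scene" or "top" or "wrist"; returns the picture (480x640x3 uint8, blue, green, red); there is no depth.
- arm.get_calibration(name): a dict with "K" (3x3 intrinsics, pixels), "world_to_cam" (4x4, takes a point from world to camera coordinates). Camera axes: x right, y up, looking along -z (the intrinsics and any distortion apply to the point x, -y, -z); pixel columns grow to the right and rows downward; lengths in mm; the calibration is good to about 2 mm. The wrist camera is an equidistant fisheye: a pixel r from the principal point sees the ray r / f radians off the axis. A picture is of the moment at which its call begins: read the wrist's pose just before it. get_calibration takes no time and is no camera call; for the wrist camera it gives the pose at the moment of the call.
- arm.hand_in(): hands the job in, once; it reports no verdict.
The state is a dict: "t": time; "q": joint angles; "qd": joint speeds; "tau": joint torques, N m; "tcp_pos": TCP position; "ee_rot": TCP orientation; "wrist_force": force on the tool from outside, world axes, zero at the start; "ft_torque": the same for the moment, N m; "grip_width": finger opening in mm.
Only numpy, scipy, OpenCV 4.12 (cv2) and the standard library are available. Lean on these libraries where they do the work, as an engineer would, in place of code of your own. Each camera call takes 0.05 s, during which the arm holds its last target. There are 200 camera calls.

TASK

Cock the antenna-line thrower that has the yellow knob: take its sprung arm by the knob, draw it back past the hair-trigger catch, and let it go hooked on the catch, without ever letting the arm fly. Leave the arm of the thrower with the blue knob alone.

Things in the scene. Friction and masses are not known exactly. Their poses are not given: they have to be found in the camera images.
- thrower: Thrower to cock, bolted down: green plate 240 x 150 x 12 mm, aluminium arm swinging level about an upright pivot (head 42 mm high). Origin: on the pivot axis at the ledge surface; z up. Plate spans x -200 to +40, y -60 to +90 mm. The uncocked arm points along +y; drawing it back turns its end from +y towards -x (counter-clockwise from above).
- throw_arm (a joint): Angle of that arm in rad: 0 uncocked on its rubber stop, growing as it is drawn back. The hook snaps in by 1.17 on the way back; let forward again, the arm sits hooked at about 1.15. End stop 1.40. A spring pulls it to 0: at the knob about 3 N uncocked, 8 to 9 N at the hook.
- throw_arm_knob (a point): Middle of the grip of the arm's upright round yellow knob, 20 mm in diameter, 47 to 95 mm above the ledge; this point is 71 mm up, 110 mm from the pivot axis, and swings with the arm. The arm under it is 16 mm wide, top 32 mm above the ledge.
- spare_arm (a joint): Angle in rad of the arm of the other thrower, which is alike but has a blue knob; 0 uncocked. It is to stay so.
- thrower_hook (a point): Where the catch holds the pin at the arm's end: 41 mm up, 155 mm from the pivot axis. The catch is a thin steel hook lever, top 47 mm up, from here about 105 mm on in the draw direction to its red trigger tab. The passing pin pushes the hook aside and it snaps back by itself; once cocked, about 1 N sideways on tab or lever fires the arm.

How it is judged (in metres and radians):
On the way:
1. the yellow-knobbed arm has been drawn back as far as its catch (value of joint throw_arm above 1.13 rad), for 0.05 s.
At the end, for the whole second after the job is handed in: The yellow-knobbed arm sits still on its catch, at 1.15 rad within 0.06 rad, held by the catch alone; the blue-knobbed arm is uncocked (below 0.15 rad) (value of joint throw_arm between 1.09 and 1.21 rad and velocity of joint throw_arm between -0.1 and 0.1 rad/s and value of joint spare_arm below 0.15 rad); the robot touches nothing.
It fails at once if the yellow-knobbed arm flies forward (faster than 2.5 rad/s, forward of the catch) (value of joint throw_arm below 0.95 rad and velocity of joint throw_arm below -2.5 rad/s).
It fails at once if the blue-knobbed arm is drawn by more than 0.15 rad (value of joint spare_arm above 0.15 rad).
It also fails if it takes over 35 s, if anything falls off the work surface, if the arm or the gripper's body presses on something with over 40 N, if the wrist force passes 120 N, or if a joint passes its speed limit or range.

## Working session

There is one attempt and no reset: what is moved stays moved. The work goes in short steps, Python scripts to look and compute and a tool call to move; the robot and the scene stay as the last step left them, time stands still between calls to the robot, and variables do not carry over. Pictures are saved under pics/ and viewed, about 8 in all and at most 12, crops included, and the job is handed in when it is done.

Besides the shell and the picture viewer there is one more tool, called after "Call:" as name([rows], argument=value, ...), one row to a line, values as JSON. move_arm: Moves the arm, as the interface text tells. Its arguments: {"type":"object","properties":{"targets":{"type":"array"},"grip":{"type":"number"},"newtons":{"type":"number"}},"required":["targets"]}

```bash
mkdir -p pics
python3 - <<'E'
from rig import arm
import cv2,numpy as np
s=arm.sense();print(s['t'],s['tcp_pos'],s['ee_rot'],arm.pinch_z)
a=arm.camera("top");b=arm.camera("scene")
cv2.imwrite('pics/top.png',a);cv2.imwrite('pics/scene.png',b)
for n in("top","scene"):
  c=arm.get_calibration(n);print(n,c)
E
```

```text
0.0 [155.0144071  656.74328421 217.90228549] [ 3.51510662e-04  7.84132598e-01  6.20593042e-01 -4.70961491e-04] 18.8
top {'K': array([[488.56350201,   0.        , 323.38530499],
       [  0.        , 488.56350201, 232.0803541 ],
       [  0.        ,   0.        ,   1.        ]]), 'world_to_cam': array([[-6.19256055e-03, -9.99701298e-01,  2.36424736e-02,
        -4.86376085e+01],
       [ 9.95212603e-01, -3.85519802e-03,  9.76576259e-02,
        -5.25139221e+02],
       [-9.75373089e-02,  2.41340385e-02,  9.94939205e-01,
        -1.01666304e+03],
       [ 0.00000000e+00,  0.00000000e+00,  0.00000000e+00,
         1.00000000e+00]])}
scene {'K': array([[493.16936431,   0.        , 315.45809031],
       [  0.        , 493.16936431, 233.73824221],
       [  0.        ,   0.        ,   1.        ]]), 'world_to_cam': array([[ 4.21566882e-01,  9.06796333e-01, -1.33177856e-03,
        -1.86751837e+02],
       [-7.70217470e-01,  3.58846136e-01,  5.27251837e-01,
         3.59255299e+02],
       [ 4.78587937e-01, -2.21246154e-01,  8.49708024e-01,
        -1.26559757e+03],
       [ 0.00000000e+00,  0.00000000e+00,  0.00000000e+00,
         1.00000000e+00]])}
```

View pics/top.png

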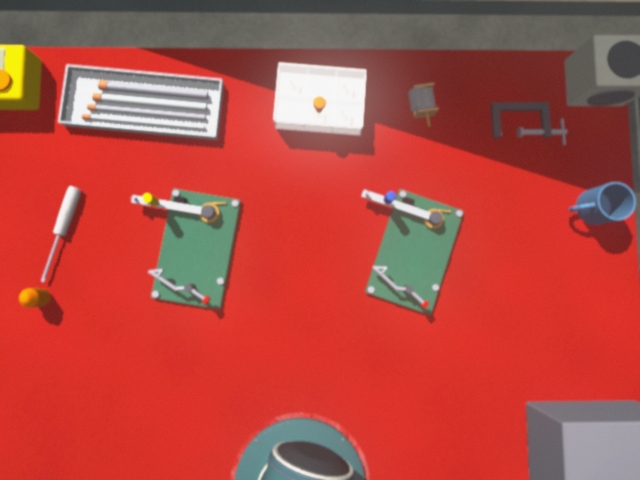

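View pics/scene.png

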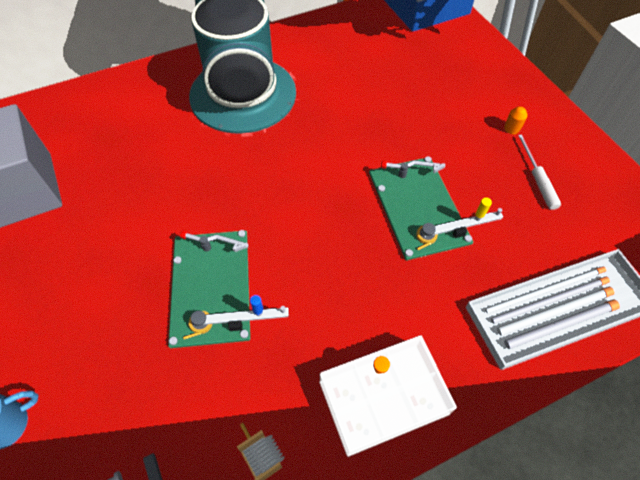

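The top view shows the yellow-knob thrower at left: knob at (148,198), pivot at (208,212), and hook lever from (155,272) to its red tab at (206,300). The blue one is to the right. The scene view shows the yellow knob at (484,208) and its pivot at (428,230).

```bash
cat > h.py <<'E'
import cv2,numpy as np
from rig import arm
def ray(n,uv,c=None):
    c=c or arm.get_calibration(n);M=c['world_to_cam'];K=c['K'];R=M[:3,:3]
    o=-R.T@M[:3,3]
    a=(np.array(uv)-[K[0,2],K[1,2]])/[K[0,0],K[1,1]]
    if n=='wrist':
        r=np.hypot(*a);d=np.array([*(a/r*np.sin(r)),np.cos(r)])
    else: d=np.array([*a,1.])
    return o,R.T@(d*[1,-1,-1])
def onz(n,uv,z,c=None):
    o,d=ray(n,uv,c);return (o+d*(z-o[2])/d[2])
def tri(r1,r2):
    A=np.c_[r1[1],-r2[1]];t=np.linalg.lstsq(A,r2[0]-r1[0],rcond=None)[0]
    p,q=r1[0]+t[0]*r1[1],r2[0]+t[1]*r2[1];return (p+q)/2,np.linalg.norm(p-q)
def proj(n,p,c=None):
    c=c or arm.get_calibration(n);x=(c['world_to_cam']@np.array([*p,1.]))[:3]*[1,-1,-1];K=c['K']
    if n=='wrist':
        th=np.arctan2(np.hypot(x[0],x[1]),x[2]);u=x[:2]/np.hypot(x[0],x[1])*th
    else: u=x[:2]/x[2]
    return u*K[0,0]+[K[0,2],K[1,2]]
def mask(im,lo,hi,roi=None):
    m=cv2.inRange(cv2.cvtColor(im,cv2.COLOR_BGR2HSV),lo,hi)
    if roi:
        z=np.zeros_like(m);x0,y0,x1,y1=roi;z[y0:y1,x0:x1]=m[y0:y1,x0:x1];m=z
    return m
E
python3 - <<'E'
from h import *
T=cv2.imread('pics/top.png');S=cv2.imread('pics/scene.png')
Y=((22,120,100),(38,255,255))
def cen(m): 
    y,x=np.nonzero(m);return (x.mean(),y.mean()),len(x),(x.min(),y.min(),x.max(),y.max())
yt=cen(mask(T,*Y,roi=(135,185,165,210)));ys=cen(mask(S,*Y,roi=(470,190,500,225)));print(yt,ys)
print('knob',tri(ray('top',yt[0]),ray('scene',ys[0])), onz('top',yt[0],93))
G=((55,60,40),(95,255,200))
for n,I,roi in(('top',T,(140,180,250,315)),('scene',S,(360,150,480,265))):
    m=mask(I,*G,roi=roi);c=max(cv2.findContours(m,0,2)[0],key=cv2.contourArea)
    r=cv2.minAreaRect(c);print(n,r)
    for z in(12,):print(np.round([onz(n,p,z)[:2] for p in cv2.boxPoints(r)],1).tolist(), onz(n,r[0],z))
cv2.imwrite('pics/c.png',np.hstack([cv2.resize(T[175:320,120:250],None,fx=3.4,fy=3.4,interpolation=2),cv2.resize(S[145:270,360:515],(442*125//125,493),interpolation=2)])[:,:800])
print(proj('top',(0,0,0)))
E
```

```text
((np.float64(148.97196261682242), np.float64(198.6355140186916)), 107, (np.int64(142), np.int64(193), np.int64(156), np.int64(204))) ((np.float64(483.47777777777776), np.float64(207.38888888888889)), 180, (np.int64(476), np.int64(198), np.int64(491), np.int64(217)))
knob (array([589.69491925, 303.74421802,  73.61759967]), np.float64(1.0824615430350837)) [586.70126979 297.7887206   93.        ]
top ((196.4038543701172, 246.98077392578125), (67.46395111083984, 106.09883880615234), 11.309932708740234)
[[399.2, 310.8], [622.8, 272.2], [593.5, 129.1], [370.4, 170.7]] [495.23696294 220.94950248  12.        ]
scene ((420.5000305175781, 206.49998474121094), (106.23076629638672, 68.53846740722656), 67.38013458251953)
[[367.2, 167.5], [360.1, 339.6], [624.7, 272.7], [622.7, 123.1]] [502.02501145 222.58322346  12.        ]
[300.01221147 484.43914589]
```

View pics/c.png

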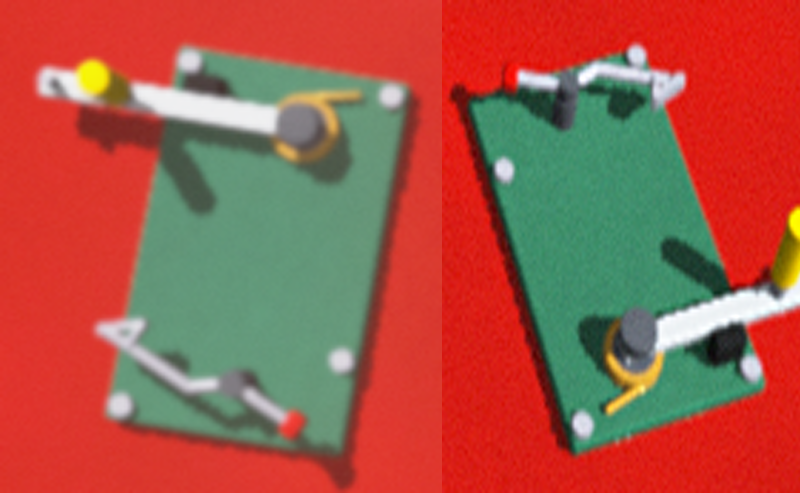

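```bash
cat >> h.py <<'E'
from scipy.spatial.transform import Rotation as Ro
def rot(s): q=s['ee_rot'];return Ro.from_quat([q[1],q[2],q[3],q[0]]).as_matrix()
def yaw(s): R=rot(s);return np.arctan2(R[1,0],R[0,0])
def st():
    s=arm.sense();print('t',round(s['t'],2),'tcp',np.round(s['tcp_pos'],1),'yaw',round(yaw(s),3),'F',np.round(s['wrist_force'],1),'w',round(s['grip_width'],1),'q6',round(s['q'][5],2));return s
def plan(goal,yg,n,s=None):
    # equal rows: straight world line while turning; rows in tool axes
    s=s or arm.sense();d=(np.array(goal)-s['tcp_pos'])/n;y0=yaw(s);dy=((yg-y0+np.pi/2)%np.pi-np.pi/2)/n
    for i in range(n):
        y=y0+dy*i;X=np.array([np.cos(y),np.sin(y),0]);Y=np.array([np.sin(y),-np.cos(y),0])
        print([[round(float(d@X)),round(float(d@Y)),round(-float(d[2]))],round(-float(dy),3)])
E
python3 - <<'E'
from h import *
P=onz('top',(208.2,211.8),42);K=np.array([589.5,303.6,73])
v=K-P;print(P,v,np.hypot(*v[:2]),np.arctan2(-v[0],v[1]))
st();plan((589,303,200),np.arctan2(-v[0],v[1]),12)
E
```

```text
[567.05962602 190.69549287  42.        ] [ 22.44037398 112.90450713  31.        ] 115.1129797845939 -0.1961984878234512
t 0.1 tcp [155.  656.8 218. ] yaw 1.339 F [-0.2  0.1  0.2] w 93.2 q6 -0.04
[[-20, 42, 1], 0.128]
[[-15, 44, 1], 0.128]
[[-9, 46, 1], 0.128]
[[-3, 47, 1], 0.128]
[[3, 47, 1], 0.128]
[[9, 46, 1], 0.128]
[[14, 44, 1], 0.128]
[[20, 42, 1], 0.128]
[[25, 39, 1], 0.128]
[[30, 36, 1], 0.128]
[[34, 32, 1], 0.128]
[[38, 27, 1], 0.128]
```

Call:
move_arm([
  [[-20,42,1],0.128],
  [[-15,44,1],0.128],
  [[-9,46,1],0.128],
  [[-3,47,1],0.128],
  [[3,47,1],0.128],
], grip=93)

```text
t: 0.72
tcp_pos: [338.3, 505.0, 210.5]
ee_rot: [0.002, 0.942, 0.336, -0.002]
wrist_force: [0.3, 0.7, -0.3]
grip_width: 93.0
```

```bash
python3 -c "
from h import *
st();plan((589,303,200),-.196,10)"
```

```text
t 0.72 tcp [338.3 505.  210.5] yaw 0.684 F [ 0.3  0.7 -0.3] w 93.0 q6 0.25
[[7, 31, 1], 0.088]
[[9, 31, 1], 0.088]
[[12, 30, 1], 0.088]
[[15, 29, 1], 0.088]
[[17, 27, 1], 0.088]
[[19, 26, 1], 0.088]
[[22, 24, 1], 0.088]
[[24, 22, 1], 0.088]
[[25, 20, 1], 0.088]
[[27, 17, 1], 0.088]
```

Call:
move_arm([
  [[7,31,1],0.088],
  [[9,31,1],0.088],
  [[12,30,1],0.088],
  [[15,29,1],0.088],
  [[17,27,1],0.088],
])

```text
t: 1.35
tcp_pos: [467.1, 397.9, 204.0]
ee_rot: [0.003, 0.994, 0.113, -0.002]
wrist_force: [0.7, 0.0, 0.2]
grip_width: 93.1
```

Call:
move_arm([
  [[19,26,1],0.088],
  [[22,24,1],0.088],
  [[24,22,1],0.088],
  [[25,20,1],0.088],
  [[27,17,1],0.088],
])

```text
t: 1.98
tcp_pos: [593.3, 289.2, 197.1]
ee_rot: [0.004, 0.993, -0.114, -0.003]
wrist_force: [-0.1, -0.2, -0.0]
grip_width: 92.7
```

Run:
```python
from h import *
st();c=arm.get_calibration('wrist');I=arm.camera('wrist');cv2.imwrite('pics/w1.png',I)
np.save('c1.npy',c,allow_pickle=True)
print(proj('wrist',(567,190.7,42),c),proj('wrist',(589.5,303.6,73),c),proj('wrist',st()['tcp_pos'],c))
```

```text
t 1.98 tcp [593.3 289.2 197.1] yaw -0.228 F [-0.1 -0.2 -0. ] w 92.7 q6 0.64
t 2.02 tcp [595.4 286.8 196.5] yaw -0.234 F [ 0.1 -3.6 -1.3] w 92.6 q6 0.65
[316.3347897 323.2404832] [310.80790936 213.94432547] [323.33793366 297.43239874]
```

View pics/w1.png

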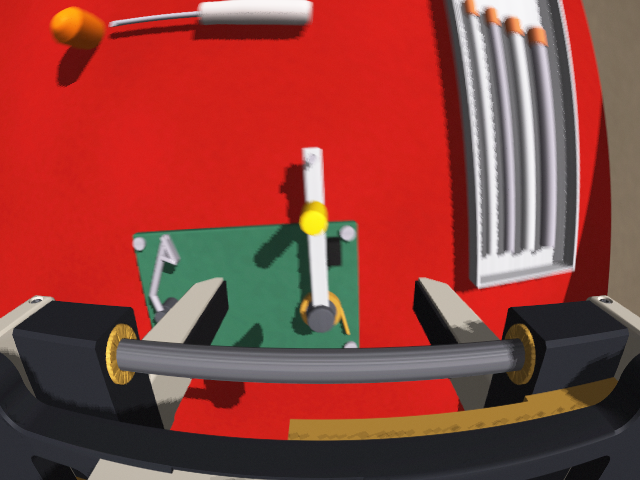

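The wrist view shows the knob top at about (314,214), the pivot head at (320,316) and the hook lever at (165,245). I'll refine from these.

Run:
```python
from h import *
c=np.load('c1.npy',allow_pickle=True).item();I=cv2.imread('pics/w1.png')
m=mask(I,(22,120,100),(38,255,255),roi=(290,195,340,245));y,x=np.nonzero(m);print(x.mean(),y.mean(),x.min(),x.max(),y.min(),y.max())
hsv=cv2.cvtColor(I,cv2.COLOR_BGR2HSV)
k=onz('wrist',(x.mean(),y.mean()),73,c);p=onz('wrist',(320,316),42,c);tip=onz('wrist',(312,158),41,c)
kt=tri(ray('wrist',(x.mean(),y.mean()),c),ray('top',(148.97,198.6)))
hook=onz('wrist',(165,240),45,c)
for n,q in(('k',k),('p',p),('tip',tip),('tri',kt[0]),('hook',hook)):
    v=q-p;print(n,q.round(1),np.hypot(*v[:2]).round(1),np.arctan2(-v[0],v[1]).round(3))
s=st();K=k
```

```text
313.54430379746833 218.7735583684951 299 328 201 234
k [590.7 299.3  73. ] 103.2 -0.179
p [572.3 197.8  42. ] 0.0 -0.0
tip [599.3 344.9  41. ] 149.6 -0.182
tri [590.1 301.4  80.5] 105.2 -0.17
hook [447.1 306.   45. ] 165.5 0.858
t 2.02 tcp [595.4 286.8 196.5] yaw -0.234 F [ 0.1 -3.6 -1.3] w 92.6 q6 0.65
```

```bash
python3 -c "
from h import *
st();plan((590,302,190),-.187,2);plan((590,302,58),-.187,5)"
```

```text
t 2.02 tcp [595.4 286.8 196.5] yaw -0.234 F [ 0.1 -3.6 -1.3] w 92.6 q6 0.65
[[-4, -7, 3], -0.024]
[[-4, -7, 3], -0.024]
[[-2, -3, 28], -0.009]
[[-2, -3, 28], -0.009]
[[-2, -3, 28], -0.009]
[[-2, -3, 28], -0.009]
[[-2, -3, 28], -0.009]
```

Call:
move_arm([
  [[-4,-7,3],-0.024],
  [[-4,-7,3],-0.024],
  [[0,0,20],0],
  [[0,0,20],0],
  [[0,0,0],0],
])

```text
t: 2.65
tcp_pos: [588.0, 304.0, 145.0]
ee_rot: [0.005, 0.996, -0.09, -0.004]
wrist_force: [0.7, -0.1, 0.3]
grip_width: 92.9
```

Run:
```python
from h import *
s=st();c=arm.get_calibration('wrist');I=arm.camera('wrist');cv2.imwrite('pics/w2.png',I)
m=mask(I,(22,120,100),(38,255,255),roi=(250,180,380,330));y,x=np.nonzero(m);print(x.mean(),y.mean(),x.min(),x.max(),y.min(),y.max())
k=onz('wrist',(x.mean(),y.mean()),75,c);print(k);plan((590,302,60),-.187,5)
```

```text
t 2.65 tcp [588. 304. 145.] yaw -0.179 F [ 0.7 -0.1  0.3] w 92.9 q6 0.62
322.4478371501272 253.53519932145886 307 338 230 328
[589.60878388 301.40816561  75.        ]
[[0, 0, 17], 0.002]
[[0, 0, 17], 0.002]
[[0, 0, 17], 0.002]
[[0, 0, 17], 0.002]
[[0, 0, 17], 0.002]
```

Call:
move_arm([
  [[2,1,22],0],
  [[0,1,22],0],
  [[0,0,22],0],
  [[0,0,16],0],
  [[0,0,0],0],
])

```text
t: 3.32
tcp_pos: [589.2, 300.3, 58.1]
ee_rot: [0.005, 0.996, -0.09, -0.004]
wrist_force: [-0.3, 0.4, 0.3]
grip_width: 93.0
```

Run:
```python
from h import *
s=st();I=arm.camera('wrist');cv2.imwrite('pics/w3.png',I)
```

```text
t 3.33 tcp [589.2 300.3  58.1] yaw -0.18 F [-0.3  0.4  0.3] w 93.0 q6 0.62
```

View pics/w3.png

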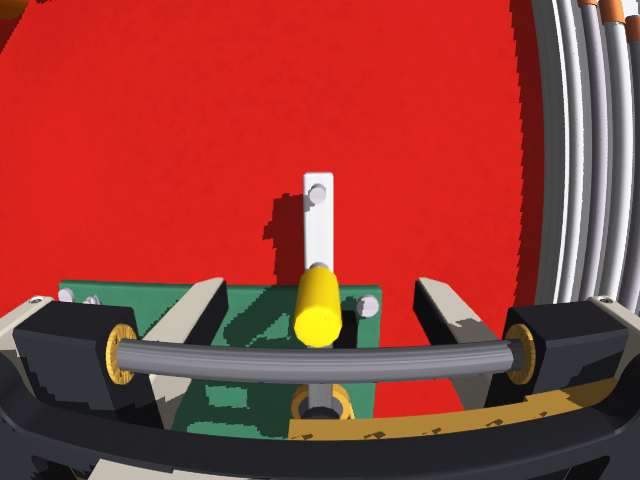

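The knob stands centred between the fingers (about (318,305)). Now I'll close on it.

Call:
move_arm([
  [[0,0,0],0],
  [[0,0,0],0],
  [[0,0,0],0],
  [[0,0,0],0],
  [[0,0,0],0],
], grip=10, newtons=40)

```text
t: 4.0
tcp_pos: [590.7, 301.0, 61.9]
ee_rot: [0.003, 0.996, -0.09, -0.002]
wrist_force: [-0.5, -0.3, 0.1]
grip_width: 47.5
```

Run:
```python
from h import *
s=st()
P=np.array([569.3,194.0]);t=s['tcp_pos'][:2]
v=t-P;r=np.hypot(*v);a=np.arctan2(-v[0],v[1]);print(r,a,yaw(s))
# arc step per row for dθ, in tool axes (x = (cos y,sin y) = -draw dir; y axis=(sin y,-cos y) = inward)
for d in(.04,.06,.08):print(d,[-r*np.sin(d),r*(1-np.cos(d)),-d])
```

```text
t 4.0 tcp [590.7 301.   61.9] yaw -0.18 F [-0.5 -0.3  0.1] w 47.5 q6 0.62
109.12086765698008 -0.19768199894764316 -0.17994562407009831
0.04 [np.float64(-4.363670843470455), np.float64(0.08728505518712874), -0.04]
0.06 [np.float64(-6.5433244152257695), np.float64(0.19635864358460442), -0.06]
0.08 [np.float64(-8.720360744458159), np.float64(0.3490005832800177), -0.08]
```

Call:
move_arm([
  [[0,0,3],0],
  [[0,0,0],0],
  [[0,0,0],0],
  [[0,0,0],0],
  [[0,0,0],0],
])

```text
t: 4.62
tcp_pos: [588.3, 301.5, 58.6]
ee_rot: [0.004, 0.996, -0.089, -0.004]
wrist_force: [-1.6, -1.0, 0.5]
grip_width: 19.3
```

```bash
python3 -c "
from h import *
st()"
```

```text
t 4.62 tcp [588.3 301.5  58.6] yaw -0.179 F [-1.6 -1.   0.5] w 19.3 q6 0.62
```

Call:
move_arm([
  [[-6.5,0,0],-0.06],
  [[-6.5,0.2,0],-0.06],
  [[-6.5,0.2,0],-0.06],
  [[-6.5,0.2,0],-0.06],
  [[-6.5,0.2,0],-0.06],
])

```text
t: 5.25
tcp_pos: [557.7, 302.4, 58.7]
ee_rot: [0.003, 0.998, 0.064, -0.002]
wrist_force: [2.7, 0.8, -0.4]
grip_width: 19.4
```

```bash
cat >> h.py <<'E'
def ang(P=(569.3,194.0),y0=-.187):
    s=st();v=s['tcp_pos'][:2]-np.array(P);a=np.arctan2(-v[0],v[1]);y=yaw(s)
    F=s['wrist_force'][:2];er=v/np.hypot(*v);et=np.array([-er[1],er[0]])
    print('r',np.hypot(*v).round(1),'theta',round(a-y0,3),'yawdraw',round(y-y0,3),'Frad',round(F@er,1),'Ftan',round(F@et,1))
E
python3 -c "
from h import *
ang()"
```

```text
t 5.25 tcp [557.7 302.4  58.7] yaw 0.128 F [ 2.7  0.8 -0.4] w 19.4 q6 0.33
r 109.1 theta 0.294 yawdraw 0.315 Frad 0.5 Ftan -2.8
```

Tracking well. Continue.

Call:
move_arm([
  [[-6.5,0.2,0],-0.058],
  [[-6.5,0.2,0],-0.058],
  [[-6.5,0.2,0],-0.058],
  [[-6.5,0.2,0],-0.058],
  [[-6.5,0.2,0],-0.058],
])

```text
t: 5.88
tcp_pos: [527.0, 294.4, 58.7]
ee_rot: [0.001, 0.977, 0.212, -0.0]
wrist_force: [2.6, 4.0, -1.5]
grip_width: 19.4
```

```bash
python3 -c "
from h import *
ang()"
```

```text
t 5.88 tcp [527.  294.4  58.7] yaw 0.426 F [ 2.6  4.  -1.5] w 19.4 q6 0.04
r 108.9 theta 0.586 yawdraw 0.613 Frad 2.7 Ftan -3.9
```

Call:
move_arm([
  [[-6.5,0,0],-0.055],
  [[-6.5,0,0],-0.055],
  [[-6.5,0,0],-0.055],
  [[-6.5,0,0],-0.055],
  [[-6.5,0,0],-0.055],
])

```text
t: 6.5
tcp_pos: [500.3, 278.1, 58.7]
ee_rot: [0.001, 0.938, 0.347, 0.002]
wrist_force: [4.3, 4.1, -2.5]
grip_width: 19.8
```

```bash
python3 -c "
from h import *
ang()"
```

```text
t 6.5 tcp [500.3 278.1  58.7] yaw 0.709 F [ 4.3  4.1 -2.5] w 19.8 q6 -0.24
r 108.8 theta 0.874 yawdraw 0.896 Frad 0.4 Ftan -5.9
```

Call:
move_arm([
  [[-6.5,0.1,0],-0.057],
  [[-6.5,0.1,0],-0.057],
  [[-6.5,0.1,0],-0.057],
  [[-6,0.1,0],-0.057],
  [[-5,0.1,0],-0.05],
])

```text
t: 7.12
tcp_pos: [480.8, 256.5, 58.6]
ee_rot: [0.0, 0.879, 0.477, 0.005]
wrist_force: [4.1, 5.4, -3.3]
grip_width: 19.5
```

```bash
python3 -c "
from h import *
ang()"
```

```text
t 7.12 tcp [480.8 256.5  58.6] yaw 0.996 F [ 4.1  5.4 -3.3] w 19.5 q6 -0.55
r 108.3 theta 1.143 yawdraw 1.183 Frad -0.3 Ftan -6.8
```

Call:
move_arm([
  [[-4,0.1,0],-0.03],
  [[-4,0.1,0],-0.03],
  [[-3.5,0.1,0],-0.03],
  [[-1,0,0],0],
  [[-1,0,0],0],
])

```text
t: 7.75
tcp_pos: [474.8, 246.8, 58.6]
ee_rot: [-0.001, 0.855, 0.518, 0.008]
wrist_force: [3.9, 7.7, -3.0]
grip_width: 19.4
```

Run:
```python
from h import *
ang()
c=arm.get_calibration('wrist');I=arm.camera('wrist');cv2.imwrite('pics/w4.png',I)
```

```text
t 7.75 tcp [474.8 246.8  58.6] yaw 1.089 F [ 3.9  7.7 -3. ] w 19.4 q6 -0.66
r 108.2 theta 1.248 yawdraw 1.276 Frad 0.4 Ftan -8.6
```

View pics/w4.png

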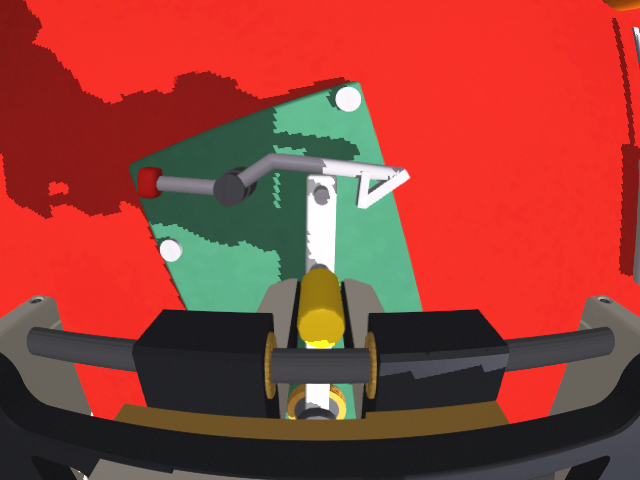

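The pin (322,193) is past the barb (362,190), which has sprung back. Next I'll let it forward gently.

Call:
move_arm([
  [[2.5,0,0],0.02],
  [[2.5,0,0],0.02],
  [[2,0,0],0.02],
  [[1.5,0,0],0.015],
])

```text
t: 8.3
tcp_pos: [480.0, 255.4, 58.6]
ee_rot: [-0.001, 0.875, 0.484, 0.009]
wrist_force: [4.1, 4.4, -1.7]
grip_width: 19.3
```

```bash
python3 -c "
from h import *
ang()"
```

```text
t 8.3 tcp [480.  255.4  58.6] yaw 1.012 F [ 4.1  4.4 -1.7] w 19.3 q6 -0.57
r 108.3 theta 1.155 yawdraw 1.199 Frad -0.9 Ftan -5.9
```

Call:
move_arm([
  [[1.5,0,0],0.01],
  [[0,0,0],0],
])

```text
t: 8.55
tcp_pos: [480.1, 255.5, 58.5]
ee_rot: [-0.001, 0.877, 0.48, 0.007]
wrist_force: [-0.5, 1.4, 2.6]
grip_width: 19.5
```

```bash
python3 -c "
from h import *
ang()"
```

```text
t 8.55 tcp [480.1 255.5  58.5] yaw 1.001 F [-0.5  1.4  2.6] w 19.5 q6 -0.56
r 108.3 theta 1.155 yawdraw 1.188 Frad 1.2 Ftan -0.8
```

Call:
move_arm([
  [[1,0,0],0.0],
  [[0.5,0,0],0],
])

```text
t: 8.8
tcp_pos: [480.1, 255.6, 58.5]
ee_rot: [-0.0, 0.877, 0.48, 0.005]
wrist_force: [-4.2, -4.9, 5.3]
grip_width: 19.5
```

Run:
```python
from h import *
ang()
I=arm.camera('wrist');cv2.imwrite('pics/w5.png',I[100:400,100:500])
```

```text
t 8.8 tcp [480.1 255.6  58.5] yaw 1.001 F [-4.2 -4.9  5.3] w 19.5 q6 -0.56
r 108.4 theta 1.154 yawdraw 1.188 Frad 0.6 Ftan 6.4
```

View pics/w5.png

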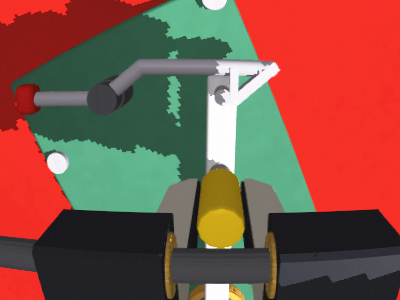

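The pin sits against the barb and holds with 6 N of extra forward push. I'll neutralise that, open, and lift off.

Call:
move_arm([
  [[-0.7,0,0],0],
  [[0,0,0],0],
])

```text
t: 9.1
tcp_pos: [480.0, 255.4, 58.6]
ee_rot: [-0.0, 0.877, 0.48, 0.006]
wrist_force: [0.5, 0.6, -0.9]
grip_width: 19.5
```

```bash
python3 -c "
from h import *
ang()"
```

```text
t 9.1 tcp [480.  255.4  58.6] yaw 1.001 F [ 0.5  0.6 -0.9] w 19.5 q6 -0.56
r 108.3 theta 1.156 yawdraw 1.188 Frad -0.1 Ftan -0.8
```

Call:
move_arm([
  [[0,0,0],0],
  [[0,0,0],0],
  [[0,0,0],0],
  [[0,0,0],0],
], grip=50)

```text
t: 9.6
tcp_pos: [480.3, 255.5, 58.6]
ee_rot: [-0.0, 0.877, 0.48, 0.006]
wrist_force: [0.6, 0.6, 0.5]
grip_width: 49.3
```

```bash
python3 -c "
from h import *
ang()"
```

```text
t 9.6 tcp [480.3 255.5  58.6] yaw 1.001 F [0.6 0.6 0.5] w 49.3 q6 -0.56
r 108.2 theta 1.154 yawdraw 1.188 Frad -0.2 Ftan -0.8
```

Call:
move_arm([
  [[0,0,-10],0],
  [[0,0,-20],0],
  [[0,0,-30],0],
  [[0,0,-30],0],
  [[0,0,-20],0],
])

```text
t: 10.22
tcp_pos: [478.8, 254.5, 175.9]
ee_rot: [-0.0, 0.877, 0.48, 0.007]
wrist_force: [0.3, 0.6, 0.2]
grip_width: 50.1
```

Run:
```python
from h import *
ang()
I=arm.camera('wrist');T=arm.camera('top')
cv2.imwrite('pics/f.png',np.hstack([I[100:400,100:500],cv2.resize(T[180:315,120:480],(400,150)).repeat(2,0)]))
```

```text
t 10.22 tcp [478.8 254.5 175.9] yaw 1.001 F [0.3 0.6 0.2] w 50.1 q6 -0.56
r 108.9 theta 1.168 yawdraw 1.188 Frad 0.1 Ftan -0.7
```

View pics/f.png

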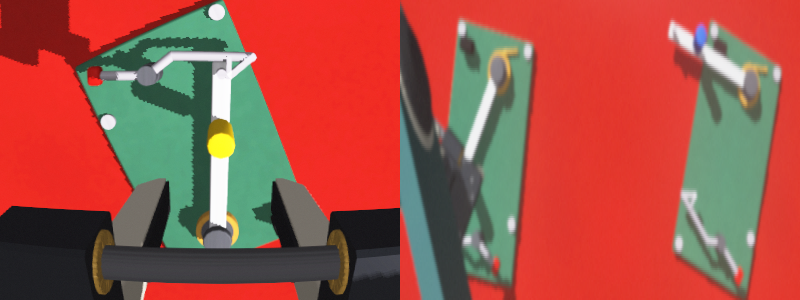

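The yellow arm stays hooked and the gripper is clear above the knob. The blue arm is untouched.

Call:
move_arm([
  [[0,0,0],0],
  [[0,0,0],0],
])

```text
t: 10.58
tcp_pos: [478.9, 254.6, 175.0]
ee_rot: [-0.0, 0.877, 0.48, 0.007]
wrist_force: [-1.1, -0.9, -0.5]
grip_width: 50.1
```

```bash
python3 -c "
from h import *
ang();print(arm.hand_in())"
```

```text
t 10.57 tcp [478.9 254.6 175. ] yaw 1.001 F [-1.1 -0.9 -0.5] w 50.1 q6 -0.56
r 108.9 theta 1.167 yawdraw 1.188 Frad 0.4 Ftan 1.4
the job is handed in; nothing more can be done
None
```

The thrower with the yellow knob is cocked and the job is handed in, at about 10.6 s of the 35 s allowed; the hand-in gives no verdict.

I gripped the knob and drew the arm along its arc to about 1.25 rad. I then let it forward gently until the catch took the load at about 1.155 rad. Angles are worked out from the tool position.

Last checks:
- **Catch:** it held still against an extra push of about 6 N forward while I still gripped the knob. I took the push off before opening the gripper.
- **After letting go:** the final pictures show the pin still on the hook and the gripper clear, with the fingertips about 80 mm above the knob.
- **Blue-knobbed arm:** it looks unmoved in the top view and I never went near it.

The only disagreement was early on: the first position estimates from the two cameras differed by a few mm. A closer wrist-camera look settled the knob position. No check failed.

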